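Seat a sample jar in the three-point nest of a bench stirrer

TASK

Pick up the amber jar with the blue lid, stand it upright on the bench stirrer's plate at the open mouth of the jar nest and let go of it. Then nudge it into the nest, past the yellow spring keeper, until it meets the red end stop while fence and keeper hold it from the sides, and keep it pressed firmly against the stop for a second (about 8 N between jar and stop; 16 N would chip the glass). Leave it seated there, upright and untouched, and do not disturb the other jar, the syringe or the red cap.

Things in the scene. Friction and masses are not known exactly. Their poses are not given: they have to be found in the camera images.
- jar_mid (a point): centre (half-way up) of the closed amber glass jar with the BLUE lid: an upright cylinder 56 mm in diameter and 54 mm high over the lid, 0.21 to 0.37 kg. It stands on the counter, lid up, at the start. Its z axis is its upright axis. Pushed near the lid it rocks: push it low.
- spare_mid (a point): centre of the other amber jar, same size, with a WHITE lid; leave alone. The two jars may have changed places.
- syringe_mid (a point): centre of the white syringe's barrel, 8 mm above its underside; it lies along its x axis, about 125 mm long, 26 mm wide at the flange; leave alone.
- cap_mid (a point): centre of the loose red cap, 42 mm in diameter, 14 mm high; leave alone.
- stirrer: low fixed blue box with an aluminium plate on top, 190 (its x) by 170 (its y) by 40 mm high; origin at the centre of its underside on the counter, plate face 40 mm above. The nest stands on the plate; the jar enters it along the stirrer's +x, from the side facing the robot. A black housing, 50 by 40 mm, 36 mm above the plate, lies 44 to 84 mm to the -y side of the path's centre line.
- nest (a point): fixed point of the stirrer at its (25, 0, 67) mm, axes as the stirrer's. The red end stop, an upright post 12 mm across and 44 mm high above the plate, stands on the path's centre line with its axis 34 to 46 mm beyond this point in x: it is locked rigidly somewhere in that range, not reported. So the jar's centre when home is 0 to 12 mm beyond this point: feel for the stop.
- mouth (a point): fixed point 65 mm before (-x of) nest: the jar's centre when it stands on the plate at the nest's mouth, clear of fence and keeper. Anywhere from 48 to 85 mm before nest and within 10 mm to either side of the path's centre line will do.
- fence: fixed dark steel fence, 40 mm high above the plate, origin on the plate straight below nest. Its flat face lies at y = +28 mm (the jar's radius from the path's centre line), from -20 to +28 mm in x; before that it flares outward by about 10 mm, to -38 mm in x.
- keeper: sprung yellow pin, 16 mm across, 4 to 36 mm above the plate; origin on its axis, at the plate, 10 mm before nest in x, at rest 28 mm to its -y side. Slides only along y, by 14 mm; spring 1.5 N at rest + 0.2 N/mm. The passing jar pushes it back 8 mm; it then closes behind it, clamps it to the fence, but does not pull it home. Passing takes up to 9 N of push, sliding on 2 to 6 N.
There are look-alikes about, which are no part of the job. What is shaped like the part that bears jar_mid but brown or turquoise is not meant.

How it is judged:
On the way, in this order (a step that is already met when the one before it is completed fails the run):
1. the blue-lidded jar stands upright and released on the plate at the nest's mouth (x of jar_mid in the frame of nest between -0.09 and -0.04 m and y of jar_mid in the frame of nest between -0.016 and 0.016 m and z of jar_mid in the frame of nest between -0.003 and 0.003 m and angle between jar_mid's own z axis and vertical below 0.06 rad and contact force between jar and the fingers below 0.05 N), for 0.2 s.
2. the jar is pressed home against the stop with more than 4 N, up to the fence (within 2 mm), with the keeper bearing on it (contact force between jar and stop above 4 N and contact force between jar and keeper above 0.2 N and y of jar_mid in the frame of nest between -0.002 and 0.002 m), for 0.3 s.
At the end, for the whole second after the job is handed in: The blue-lidded jar stands upright (within 0.06 rad) and at rest on the plate, within 2 mm of touching the red stop and within 2 mm of touching the fence, with the keeper bearing on it (over 0.2 N), released (y of jar_mid in the frame of nest between -0.002 and 0.002 m and horizontal distance between jar_mid and stop below 0.036 m and z of jar_mid in the frame of nest between -0.003 and 0.003 m and angle between jar_mid's own z axis and vertical below 0.06 rad and linear speed of jar below 0.01 m/s and contact force between jar and keeper above 0.2 N).
It fails at once if the jar is forced against the stop or the fence with more than 16 N (contact force between jar and stop above 16 N or contact force between jar and fence above 16 N).
It fails at once if the jar is tipped over (more than 0.5 rad) (angle between jar_mid's own z axis and vertical above 0.5 rad).
It fails at once if the other jar, the syringe or the red cap is moved more than 20 mm (distance of any of spare_mid, syringe_mid, cap_mid from where it was at the start of the episode above 0.02 m).
It also fails if it takes over 72 s, if anything falls off the work surface, if the arm or the gripper's body presses on something with over 40 N, if the wrist force passes 120 N, or if a joint passes its speed limit or range.

ROBOT

A 6-joint arm with a two-finger parallel gripper is mounted at the origin on the work surface. World frame = base frame: x ahead of the robot, y to its left, z up, the work surface at z = 0. Lengths are in m, angles in rad, forces in N, time in s.
With the tool pointing down it reaches from about 0.425 to 0.95 m from the base axis. Payload 14.7 kg.
Tool frame: the origin (TCP) lies on the mounting face of the last link; the fingertips stand 173 mm ahead of it and the grasp point (between the pads) lies 155 mm ahead of it (manip.tips_ahead is the distance from the TCP to the fingertips, in m); z points along the fingers, y is the line along which they close (so a half turn about z gives the same grasp; the last joint's range is limited). The gripper opens to 85 mm and grips with 20 to 120 N. Pads are 22 mm wide; open, the fingers measure 114 mm over their backs; the gripper's body (76 mm by 85 mm) begins 54 mm behind the grasp point. The pads swing forward as they close: fully open they stand 13 mm farther back than shut.
Start: joints at [-1.333, 0.48, 1.596, -0, 1.065, -0.047], TCP at [0.183, -0.624, 0.405] pointing down, gripper open.
Joint ranges: [-2.75, 2.75], [-0.82, 2.05], [0.23, 2.67], [-1.56, 4.7], [0.09, 2.69], [-2.92, 2.92]. Speed limits (rad/s): [1.89, 1.89, 2.39, 3.01, 3.01, 3.01].

INTERFACE

Orientations are given as [roll, pitch, yaw] about the fixed x, y, z axes, in that order (R = Rz(yaw) Ry(pitch) Rx(roll)).
In Python, from station import manip, eyes, find_in, regions_of gives the robot as it stands. The module is installed in compiled form; this text tells all that it offers.
- The arm moves only by the shell command python3 -m handwheel 'ROWS' [FORCE]. ROWS is JSON, a list of rows, each an object of numbers: "tx", "ty", "tz": the shift along the tool's x, y, z in units of 30 mm (1.0 is 30 mm); "turn": the turn about the tool's z in units of 5 degrees (1.0 is 5 degrees); "hand": the closure in counts, from 0 (fully open) to 255 (shut). A call has 1 to 20 rows; each row shifts and turns the commanded pose from where the row before left it, along the tool's axes as they then stand; what a row does not reach is not made up. A row lasts 1/12 s, in which the tool goes at most 41.7 mm and 7.16 degrees, less where a joint would pass 70% of its speed; a pose out of reach is approached as far as the arm can. A call with a number of a shift or a turn outside -1 to 1 is refused whole. A call with a gripper value outside its range is refused whole. The fingers move at their own pace and stop on an object; FORCE is the grip in N (left out, the last holds). Time passes only in rows, so rows that do not move let the fingers close. It gives the time, the measured TCP pose, the force, the opening and the grip force at its end, in the units of the state.
- manip.get_state(): the state, without advancing time (a new reading comes with each control period).
- eyes.get_image(name): name is "side" or "top"; returns a dict with "pixels" (400x640x3 uint8, red, green, blue), "range_z" (400x640 float32, m along the optical axis (not along the pixel's ray), 0 where there is no reading), "fx", "fy", "cx", "cy" (pixels), "distortion" ([k1, k2, p1, p2, k3] as OpenCV has them; the pictures are not rectified), "world_from_camera" (4x4, takes a point from camera to world coordinates). Camera axes: x right, y down, z forward; pixel columns grow to the right and rows downward; lengths in m; the calibration is good to about 2 mm. A picture is of the moment at which its call begins.
- manip.close_job(): hands the job in; it is judged then, once.
Trained networks look in the newest picture that a camera, given by its name, has taken for a name from the list of things; names that differ only in an ending like _2 or _b are one class to them, and where a whole thing is asked for, a point or a joint stands for the part that bears it (a point fixed in the world has none). Each returns a list of dicts, best first, with "score" (0 to 1); they miss things now and then, are a little off and sometimes report something else, mostly with a low value. They report only what shows in the picture. A call takes as long as a camera call. They do not tell look-alikes from the thing itself.
- find_in(target, camera): "at" ([x, y, z] in m, in the coordinates of the camera as it stood for that picture, good to about 4 mm: the middle of the surface that is visible of it).
- regions_of(target, camera): "pixels" (400x640 bool, what is visible of it).
The state is a dict: "time_s": time; "joints": joint angles; "joint_velocities": joint speeds; "joint_efforts": joint torques, N m; "eef_pos": TCP position; "tool_rot": TCP orientation; "force": force on the tool from outside, world axes, zero at the start; "wrist_torque": the same for the moment, N m; "opening": opening from 0.0 (shut) to 1.0 (fully open); "grip_force": force on a finger pad.
Only numpy, scipy, OpenCV 4.12 (cv2) and the standard library are available. Lean on these libraries where they do the work, as an engineer would, in place of code of your own. Each camera call takes 0.05 s, during which the arm holds its last target. There are 200 camera calls.

## Working session

There is one attempt and no reset: what is moved stays moved. The work goes in short steps, Python scripts to look and compute and a shell command to move; the robot and the scene stay as the last step left them, time stands still between calls to the robot, and variables do not carry over. Pictures are saved under pics/ and viewed, at most 10 in all, crops included, and the job is handed in when it is done.

```bash
mkdir -p pics
cat > h.py <<'E'
from station import manip, eyes, find_in, regions_of
import numpy as np, cv2
def pts(im,mask):
    v,u=np.nonzero(mask&(im["range_z"]>0)); z=im["range_z"][v,u]
    K=np.array([[im["fx"],0,im["cx"]],[0,im["fy"],im["cy"]],[0,0,1]])
    n=cv2.undistortPoints(np.c_[u,v].astype(np.float64)[:,None],K,np.array(im["distortion"],float))[:,0]
    T=np.array(im["world_from_camera"]); P=np.c_[n*z[:,None],z]
    return P@T[:3,:3].T+T[:3,3], im["pixels"][v,u],np.c_[u,v]
def w(im,p):
    T=np.array(im["world_from_camera"]); return T[:3,:3]@np.array(p)+T[:3,3]
E
python3 - <<'E'
from h import *
s=manip.get_state();print({k:np.round(v,3) for k,v in s.items()}, manip.tips_ahead)
for c in("top","side"):
    im=eyes.get_image(c);cv2.imwrite(f"pics/{c}0.png",im["pixels"][:,:,::-1]);print(c,np.round(im["world_from_camera"],3).tolist())
    for t in("jar_mid","spare_mid","syringe_mid","cap_mid","stirrer","fence","keeper"):
        print(t,[(round(d["score"],2),np.round(w(im,d["at"]),3).tolist()) for d in find_in(t,c)])
E
```

```text
{'time_s': np.float64(0.0), 'joints': array([-1.333,  0.481,  1.597,  0.   ,  1.065, -0.047]), 'joint_velocities': array([ 0.001, -0.001, -0.   , -0.   ,  0.001,  0.   ]), 'joint_efforts': array([ 5.0000e-03, -9.5065e+01, -4.3019e+01,  0.0000e+00,  1.2000e-02,
       -0.0000e+00]), 'eef_pos': array([ 0.183, -0.624,  0.404]), 'tool_rot': array([-3.14 , -0.   ,  0.285]), 'force': array([-0.711, -0.311, -0.091]), 'wrist_torque': array([ 0.035,  0.038, -0.041]), 'grip_force': np.float64(0.0), 'opening': np.float64(1.001)} 0.1734
top [[-0.003, -0.998, 0.056, 0.55], [-1.0, 0.002, -0.004, -0.115], [0.004, -0.056, -0.998, 0.857], [0.0, 0.0, 0.0, 1.0]]
jar_mid [(0.92, [0.481, -0.242, 0.055]), (0.86, [0.555, -0.162, 0.057]), (0.62, [0.459, -0.138, 0.055])]
spare_mid [(0.64, [0.544, -0.351, 0.053])]
syringe_mid [(0.66, [0.687, -0.263, 0.014]), (0.56, [0.627, 0.161, 0.039])]
cap_mid [(0.9, [0.694, -0.14, 0.012])]
stirrer [(0.64, [0.626, 0.159, 0.04])]
fence []
keeper [(0.48, [0.638, 0.135, 0.082])]
side [[0.996, -0.038, 0.086, 0.543], [-0.094, -0.481, 0.872, -0.792], [0.009, -0.876, -0.482, 0.458], [0.0, 0.0, 0.0, 1.0]]
jar_mid [(0.85, [0.557, -0.186, 0.039]), (0.72, [0.459, -0.163, 0.042]), (0.64, [0.477, -0.267, 0.04])]
spare_mid [(0.73, [0.548, -0.368, 0.047])]
syringe_mid []
cap_mid [(0.85, [0.701, -0.156, 0.015])]
stirrer [(0.57, [0.631, 0.109, 0.039])]
fence [(0.74, [0.66, 0.19, 0.063]), (0.3, [0.627, 0.107, 0.044])]
keeper []
```

View pics/top0.png

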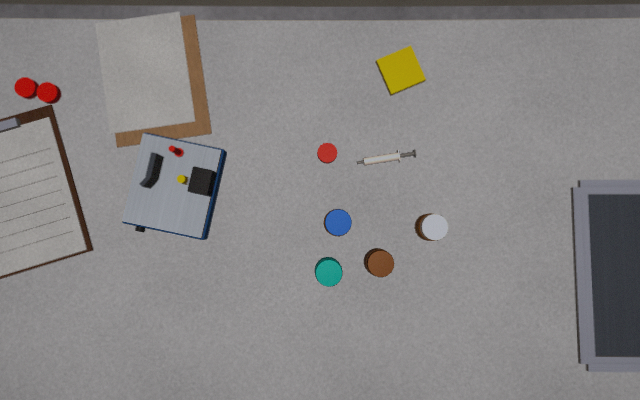

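View pics/side0.png

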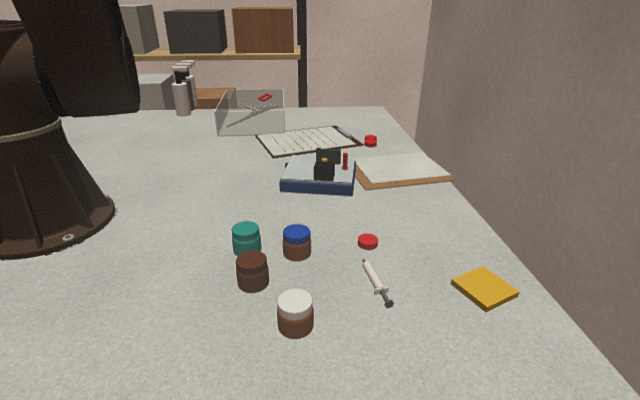

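The top picture shows the blue lid at (338,222), with turquoise (329,272), brown (380,263) and white (434,227) around it. The stirrer is at about (175,187), with its stop red (176,151), keeper yellow (182,180), fence (151,170) and housing (201,181). Next I'll measure the jar, plate and nest parts.

Run:
```python
from h import *
im=eyes.get_image("top")
P,C,U=pts(im,np.ones((400,640),bool)); C=C.astype(int); hsv=cv2.cvtColor(C.astype(np.uint8)[:,None],cv2.COLOR_RGB2HSV)[:,0].astype(int)
def near(u,v,r): return np.hypot(U[:,0]-u,U[:,1]-v)<r
def circ(n,m):
    q=P[m];(c,r)=cv2.minEnclosingCircle(q[:,:2].astype(np.float32));print(n,len(q),np.median(q,0).round(4),np.round(c,4),round(r,4))
lid=(P[:,2]>.048)
for n,a in dict(blue=(338,222),turq=(329,272),brown=(380,263),white=(434,227)).items(): circ(n,near(*a,22)&lid)
reg=near(175,187,75)
m=reg&(abs(P[:,2]-.04)<.008)
r=cv2.minAreaRect(P[m][:,:2].astype(np.float32));print("plate",r,np.median(P[m],0))
hull=cv2.boxPoints(r);print(hull)
sat=reg&(hsv[:,1]>150)
tall=reg&(P[:,2]>.06)
red=tall&((hsv[:,0]<8)|(hsv[:,0]>172))&(hsv[:,1]>120); circ("stop",red); circ("stoptop",red&(P[:,2]>.078))
yel=reg&(abs(hsv[:,0]-27)<8)&(hsv[:,1]>120); circ("keep",yel);print(P[yel][:,2].round(3))
dark=tall&(C.sum(1)<180)
for n,a,rr in(("fence",(151,170),24),("hous",(201,181),20)):
    q=dark&near(*a,rr)&(P[:,2]>.072);print(n,cv2.minAreaRect(P[q][:,:2].astype(np.float32)),np.median(P[q],0))
    if n=="fence": print(P[q][::12].round(3).tolist())
np.save("tall.npy",P[tall])
big=cv2.resize(im["pixels"][110:260,90:260],None,fx=4,fy=4,interpolation=cv2.INTER_CUBIC)[:600,:800];cv2.imwrite("pics/nest.png",big[:,:,::-1])
```

```text
blue 551 [ 0.5563 -0.1626  0.054 ] [ 0.556  -0.1623] 0.0263
turq 565 [ 0.4569 -0.1427  0.0541] [ 0.4573 -0.1432] 0.0264
brown 568 [ 0.4758 -0.2447  0.054 ] [ 0.4751 -0.2453] 0.0265
white 564 [ 0.5461 -0.3517  0.054 ] [ 0.5466 -0.3524] 0.0266
plate ((0.631102979183197, 0.16965577006340027), (0.16687175631523132, 0.18740780651569366), 77.77462768554688) [0.61739642 0.17366283 0.04015203]
[[0.5218559  0.10795454]
 [0.7050137  0.06826953]
 [0.74035007 0.23135701]
 [0.55719227 0.27104202]]
stop 55 [0.6961 0.1536 0.0824] [0.6937 0.1528] 0.0033
stoptop 34 [0.6971 0.1553 0.0838] [0.6984 0.1558] 0.0063
keep 66 [0.6398 0.1382 0.0759] [0.6406 0.1402] 0.0086
[0.078 0.079 0.074 0.076 0.073 0.076 0.076 0.075 0.077 0.077 0.074 0.077
 0.076 0.078 0.075 0.076 0.077 0.077 0.076 0.072 0.065 0.075 0.077 0.076
 0.077 0.077 0.076 0.077 0.076 0.074 0.068 0.076 0.077 0.076 0.076 0.076
 0.073 0.076 0.075 0.071 0.078 0.077 0.074 0.076 0.076 0.076 0.075 0.075
 0.068 0.075 0.076 0.076 0.077 0.077 0.076 0.079 0.072 0.066 0.077 0.077
 0.077 0.076 0.076 0.072 0.065 0.062]
fence ((0.6572681665420532, 0.19890668988227844), (0.010638436302542686, 0.06606358289718628), 74.77811431884766) [0.6564044  0.19637983 0.07807134]
[[0.689, 0.195, 0.08], [0.682, 0.197, 0.08], [0.675, 0.19, 0.082], [0.671, 0.192, 0.075], [0.661, 0.195, 0.078], [0.655, 0.195, 0.077], [0.647, 0.198, 0.076], [0.642, 0.198, 0.074], [0.636, 0.203, 0.075], [0.63, 0.207, 0.074]]
hous ((0.6377274394035339, 0.10916787385940552), (0.05049169436097145, 0.048739176243543625), 76.97144317626953) [0.63597765 0.10396548 0.07591013]
```

View pics/nest.png

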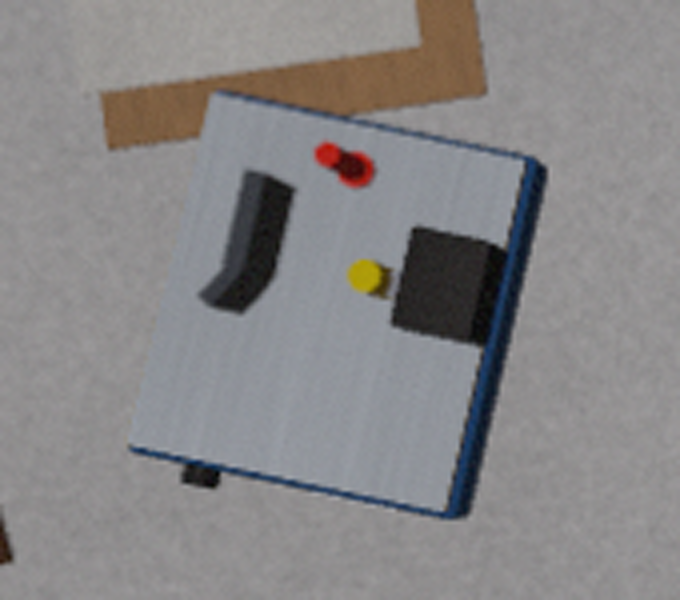

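Stirrer yaw is about -12.2° and the nest about (0.6555, 0.1644). The measured keeper agrees to 1 mm, and the stop is about 43 mm beyond nest. I'll align tool x with stirrer x and go above the blue-lidded jar.

```bash
python3 -m handwheel '[{"turn":0.95},{"turn":0.95},{"turn":0.95},{"turn":0.95},{"turn":0.95},{"turn":0.95},{}]'
python3 -m handwheel '[{"tx":0.49,"ty":-0.98},{"tx":0.49,"ty":-0.98},{"tx":0.49,"ty":-0.98},{"tx":0.49,"ty":-0.98},{"tx":0.49,"ty":-0.98},{"tx":0.49,"ty":-0.98},{"tx":0.49,"ty":-0.98},{"tx":0.49,"ty":-0.98},{"tx":0.49,"ty":-0.98},{"tx":0.49,"ty":-0.98},{"tx":0.49,"ty":-0.98},{"tx":0.49,"ty":-0.98},{"tx":0.49,"ty":-0.98},{"tx":0.49,"ty":-0.98},{"tx":0.49,"ty":-0.98},{"tx":0.49,"ty":-0.98},{"tx":0.49,"ty":-0.98},{"tx":0.49,"ty":-0.98},{},{}]'
cat > d.py <<'E'
import sys; from h import *
s=manip.get_state(); p=np.array(s["eef_pos"]); y=s["tool_rot"][2]; t=np.array([float(a) for a in sys.argv[1:4]])
d=t-p; print("t",round(s["time_s"],2),"pos",p.round(4),"rot",np.round(s["tool_rot"],4),"F",np.round(s["force"],2),"op",round(s["opening"],3),"grip",round(s["grip_force"],1))
print("units tx,ty,tz:",np.round(np.array([d[0]*np.cos(y)+d[1]*np.sin(y), d[0]*np.sin(y)-d[1]*np.cos(y), -d[2]])/.03,3),"turn",round(-(-0.2133-y)*180/np.pi/5,3))
X=np.array([.9773,-.2117]);Y=np.array([.2117,.9773]);r=p[:2]-[.6555,.1644];print("nest frame mm",(r@X*1e3).round(1),(r@Y*1e3).round(1), "Fx,Fy nest",np.round(np.array(s["force"])[:2]@np.c_[X,Y],2),"j",np.round(s["joints"],2))
E
python3 d.py .556 -.162 .186
```

```text
t 0.85 pos [ 0.1827 -0.6238  0.4047] rot [-3.1415 -0.      0.2849] F [ 0.23  0.09 -0.17] op 0.996 grip 0.0
units tx,ty,tz: [ 16.269 -11.276   7.289] turn 5.708
nest frame mm -295.2 -870.4 Fx,Fy nest [0.2  0.14] j [-1.33  0.48  1.6   0.    1.07 -0.05]validation failed for argument at $[0]...
validation failed for argument at $[0]...
```

```bash
python3 -m handwheel '[{"tx":0,"ty":0,"tz":0,"turn":0.95,"hand":0},{"tx":0,"ty":0,"tz":0,"turn":0.95,"hand":0},{"tx":0,"ty":0,"tz":0,"turn":0.95,"hand":0},{"tx":0,"ty":0,"tz":0,"turn":0.95,"hand":0},{"tx":0,"ty":0,"tz":0,"turn":0.95,"hand":0},{"tx":0,"ty":0,"tz":0,"turn":0.95,"hand":0},{"tx":0,"ty":0,"tz":0,"turn":0,"hand":0}]'; python3 d.py .556 -.162 .186
```

```text
time_s: 1.43
eef_pos: [0.1826, -0.6238, 0.4047]
tool_rot: [3.142, -0.0, -0.217]
force: [-0.4, -0.9, 0.2]
opening: 1.005
grip_force: 0.0
t 1.43 pos [ 0.1826 -0.6238  0.4047] rot [ 3.1416 -0.     -0.2169] F [-0.45 -0.85  0.23] op 1.005 grip 0.0
units tx,ty,tz: [  8.84  -17.712   7.29 ] turn -0.042
nest frame mm -295.3 -870.4 Fx,Fy nest [-0.26 -0.93] j [-1.33  0.48  1.6   0.    1.07  0.46]
```

```bash
python3 -m handwheel '[{"tx":0.49,"ty":-0.98,"tz":0,"turn":0,"hand":0},{"tx":0.49,"ty":-0.98,"tz":0,"turn":0,"hand":0},{"tx":0.49,"ty":-0.98,"tz":0,"turn":0,"hand":0},{"tx":0.49,"ty":-0.98,"tz":0,"turn":0,"hand":0},{"tx":0.49,"ty":-0.98,"tz":0,"turn":0,"hand":0},{"tx":0.49,"ty":-0.98,"tz":0,"turn":0,"hand":0},{"tx":0.49,"ty":-0.98,"tz":0,"turn":0,"hand":0},{"tx":0.49,"ty":-0.98,"tz":0,"turn":0,"hand":0},{"tx":0.49,"ty":-0.98,"tz":0,"turn":0,"hand":0},{"tx":0.49,"ty":-0.98,"tz":0,"turn":0,"hand":0},{"tx":0.49,"ty":-0.98,"tz":0,"turn":0,"hand":0},{"tx":0.49,"ty":-0.98,"tz":0,"turn":0,"hand":0},{"tx":0.49,"ty":-0.98,"tz":0.3,"turn":0,"hand":0},{"tx":0.49,"ty":-0.98,"tz":0.5,"turn":0,"hand":0},{"tx":0.49,"ty":-0.98,"tz":0.5,"turn":0,"hand":0},{"tx":0.49,"ty":-0.98,"tz":0.5,"turn":0,"hand":0},{"tx":0.49,"ty":-0.98,"tz":0.5,"turn":0,"hand":0},{"tx":0.49,"ty":-0.98,"tz":0.5,"turn":0,"hand":0},{"tx":0,"ty":0,"tz":0,"turn":-0.04,"hand":0},{"tx":0,"ty":0,"tz":0,"turn":0,"hand":0}]'; python3 d.py .556 -.162 .186
```

```text
time_s: 3.1
eef_pos: [0.5535, -0.1609, 0.3198]
tool_rot: [-3.141, 0.002, -0.204]
force: [-0.2, -0.1, 1.2]
opening: 1.001
grip_force: 0.0
t 3.1 pos [ 0.5535 -0.1609  0.3198] rot [-3.1414e+00  1.5000e-03 -2.0350e-01] F [-0.19 -0.13  1.21] op 1.001 grip 0.0
units tx,ty,tz: [0.089 0.019 4.459] turn 0.112
nest frame mm -30.8 -339.5 Fx,Fy nest [-0.16 -0.16] j [-0.34  0.48  1.85  0.    0.81  1.44]
```

```bash
python3 -m handwheel '[{"tx":0.08,"ty":0.02,"tz":0.3,"turn":0,"hand":0},{"tx":0,"ty":0,"tz":0.7,"turn":0,"hand":0},{"tx":0,"ty":0,"tz":0.8,"turn":0,"hand":0},{"tx":0,"ty":0,"tz":0.8,"turn":0,"hand":0},{"tx":0,"ty":0,"tz":0.6,"turn":0,"hand":0},{"tx":0,"ty":0,"tz":0.5,"turn":0,"hand":0},{"tx":0,"ty":0,"tz":0.4,"turn":0,"hand":0},{"tx":0,"ty":0,"tz":0.2,"turn":0,"hand":0},{"tx":0,"ty":0,"tz":0,"turn":0,"hand":0},{"tx":0,"ty":0,"tz":0,"turn":0,"hand":0},{"tx":0,"ty":0,"tz":0,"turn":0,"hand":0}]'; python3 d.py .556 -.162 .186
```

```text
time_s: 4.02
eef_pos: [0.5555, -0.1638, 0.1926]
tool_rot: [3.141, -0.001, -0.209]
force: [-0.3, -0.1, 0.6]
opening: 1.001
grip_force: 0.0
t 4.02 pos [ 0.5555 -0.1638  0.1926] rot [ 3.1414e+00 -1.3000e-03 -2.0920e-01] F [-0.31 -0.13  0.64] op 1.001 grip 0.0
units tx,ty,tz: [ 0.004 -0.062  0.219] turn 0.047
nest frame mm -28.3 -341.9 Fx,Fy nest [-0.28 -0.19] j [-0.34  0.67  1.91 -0.    0.56  1.44]
```

```bash
python3 -m handwheel '[{"tx":0,"ty":-0.06,"tz":0.15,"turn":0.05,"hand":0},{"tx":0,"ty":0,"tz":0,"turn":0,"hand":60},{"tx":0,"ty":0,"tz":0,"turn":0,"hand":90},{"tx":0,"ty":0,"tz":0,"turn":0,"hand":150},{"tx":0,"ty":0,"tz":0,"turn":0,"hand":150},{"tx":0,"ty":0,"tz":0,"turn":0,"hand":150},{"tx":0,"ty":0,"tz":0,"turn":0,"hand":150},{"tx":0,"ty":0,"tz":0,"turn":0,"hand":150},{"tx":0,"ty":0,"tz":0,"turn":0,"hand":150},{"tx":0,"ty":0,"tz":0,"turn":0,"hand":150},{"tx":0,"ty":0,"tz":0,"turn":0,"hand":150},{"tx":0,"ty":0,"tz":0,"turn":0,"hand":150}]' 35; python3 d.py .592 .1782 .27
```

```text
time_s: 5.02
eef_pos: [0.5557, -0.1616, 0.1876]
tool_rot: [-3.142, -0.0, -0.213]
force: [-1.6, 0.8, 4.9]
opening: 0.646
grip_force: 36.4
t 5.02 pos [ 0.5557 -0.1616  0.1876] rot [-3.1416e+00 -4.0000e-04 -2.1330e-01] F [-1.59  0.82  4.95] op 0.646 grip 36.4
units tx,ty,tz: [ -1.214 -11.327  -2.746] turn -0.0
nest frame mm -28.6 -339.7 Fx,Fy nest [-1.73  0.46] j [-0.34  0.68  1.92  0.    0.55  1.45]
```

```bash
python3 -m handwheel '[{"tx":0,"ty":0,"tz":-0.3,"turn":0,"hand":150},{"tx":0,"ty":0,"tz":-0.8,"turn":0,"hand":150},{"tx":0,"ty":0,"tz":-0.9,"turn":0,"hand":150},{"tx":0,"ty":-0.3,"tz":-0.7,"turn":0,"hand":150},{"tx":-0.1,"ty":-0.7,"tz":-0.2,"turn":0,"hand":150},{"tx":-0.1,"ty":-0.9,"tz":0,"turn":0,"hand":150},{"tx":-0.1,"ty":-0.9,"tz":0,"turn":0,"hand":150},{"tx":-0.1,"ty":-0.9,"tz":0,"turn":0,"hand":150},{"tx":-0.1,"ty":-0.9,"tz":0,"turn":0,"hand":150},{"tx":-0.1,"ty":-0.9,"tz":0,"turn":0,"hand":150},{"tx":-0.1,"ty":-0.9,"tz":0,"turn":0,"hand":150},{"tx":-0.1,"ty":-0.9,"tz":0,"turn":0,"hand":150},{"tx":-0.1,"ty":-0.9,"tz":0,"turn":0,"hand":150},{"tx":-0.1,"ty":-0.9,"tz":0,"turn":0,"hand":150},{"tx":-0.1,"ty":-0.9,"tz":0,"turn":0,"hand":150},{"tx":-0.1,"ty":-0.7,"tz":0,"turn":0,"hand":150},{"tx":0,"ty":-0.5,"tz":0,"turn":0,"hand":150},{"tx":0,"ty":-0.1,"tz":0,"turn":0,"hand":150},{"tx":0,"ty":0,"tz":0,"turn":0,"hand":150},{"tx":0,"ty":0,"tz":0,"turn":0,"hand":150}]'; python3 d.py .592 .1782 .2286
python3 - <<'E'
from h import *
im=eyes.get_image("top");cv2.imwrite("pics/held.png",im["pixels"][60:360,90:490,::-1].repeat(2,0).repeat(2,1))
E
```

```text
time_s: 6.68
eef_pos: [0.5921, 0.1766, 0.2743]
tool_rot: [3.141, 0.0, -0.213]
force: [-0.5, 0.2, -2.7]
opening: 0.645
grip_force: 38.3
t 6.68 pos [0.5921 0.1766 0.2743] rot [ 3.1412e+00  2.0000e-04 -2.1340e-01] F [-0.51  0.16 -2.66] op 0.645 grip 38.3
units tx,ty,tz: [-0.015 -0.05   1.523] turn -0.001
nest frame mm -64.5 -1.5 Fx,Fy nest [-0.53  0.05] j [ 0.24  0.59  1.78 -0.    0.77  2.03]
```

View pics/held.png

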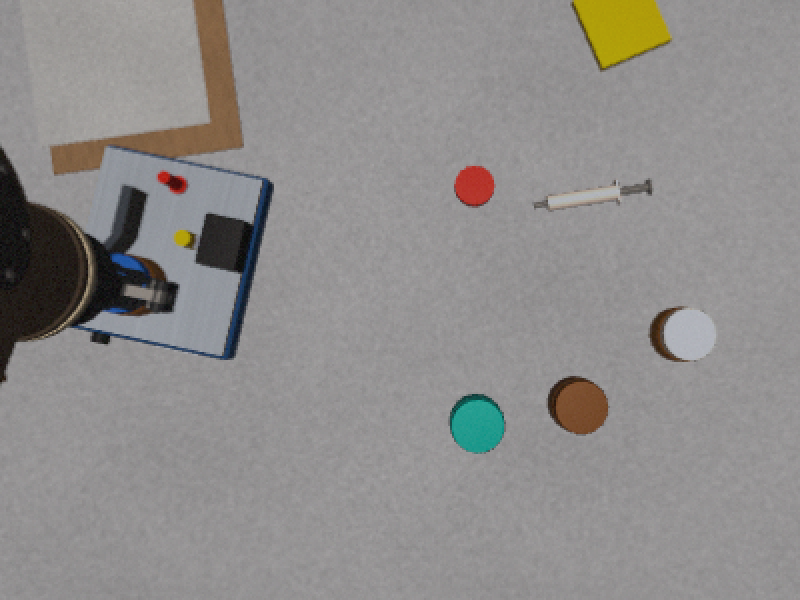

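The blue-lidded jar hangs in the gripper over the mouth (crop pixel 140,283) and the others are unmoved. Now lowering it.

```bash
python3 -m handwheel '[{"tx":-0.02,"ty":-0.05,"tz":0.3,"turn":0,"hand":150},{"tx":0,"ty":0,"tz":0.4,"turn":0,"hand":150},{"tx":0,"ty":0,"tz":0.4,"turn":0,"hand":150},{"tx":0,"ty":0,"tz":0.2,"turn":0,"hand":150},{"tx":0,"ty":0,"tz":0.1,"turn":0,"hand":150},{"tx":0,"ty":0,"tz":0.05,"turn":0,"hand":150},{"tx":0,"ty":0,"tz":0,"turn":0,"hand":150},{"tx":0,"ty":0,"tz":0,"turn":0,"hand":150},{"tx":0,"ty":0,"tz":0,"turn":0,"hand":150}]'; python3 d.py .592 .1782 .2276
python3 -m handwheel '[{"tx":0,"ty":0,"tz":0.03,"turn":0,"hand":150},{"tx":0,"ty":0,"tz":0,"turn":0,"hand":150},{"tx":0,"ty":0,"tz":0,"turn":0,"hand":150}]'; python3 d.py .592 .1782 .2276
```

```text
time_s: 7.48
eef_pos: [0.5922, 0.1789, 0.2311]
tool_rot: [-3.141, -0.001, -0.213]
force: [0.2, 0.0, -2.8]
opening: 0.65
grip_force: 38.3
t 7.48 pos [0.5922 0.1789 0.2311] rot [-3.1412e+00 -7.0000e-04 -2.1340e-01] F [ 0.16  0.03 -2.77] op 0.65 grip 38.3
units tx,ty,tz: [0.    0.025 0.118] turn -0.002
nest frame mm -65.0 0.8 Fx,Fy nest [0.15 0.06] j [ 0.24  0.65  1.81 -0.    0.69  2.03]
time_s: 7.73
eef_pos: [0.592, 0.1789, 0.23]
tool_rot: [-3.141, -0.0, -0.213]
force: [-0.1, -0.5, -2.9]
opening: 0.646
grip_force: 38.3
t 7.73 pos [0.592  0.1789 0.23  ] rot [-3.1415e+00 -3.0000e-04 -2.1340e-01] F [-0.06 -0.48 -2.86] op 0.646 grip 38.3
units tx,ty,tz: [0.006 0.022 0.08 ] turn -0.001
nest frame mm -65.2 0.7 Fx,Fy nest [ 0.04 -0.48] j [ 0.24  0.65  1.81 -0.    0.69  2.03]
```

```bash
for i in 1; do python3 -m handwheel '[{"tx":0,"ty":0,"tz":0.05,"turn":0,"hand":150},{"tx":0,"ty":0,"tz":0,"turn":0,"hand":150},{"tx":0,"ty":0,"tz":0,"turn":0,"hand":150}]'; done; python3 -m handwheel '[{"tx":0,"ty":0,"tz":0.03,"turn":0,"hand":150},{"tx":0,"ty":0,"tz":0,"turn":0,"hand":150},{"tx":0,"ty":0,"tz":0,"turn":0,"hand":150}]'
```

```text
time_s: 7.98
eef_pos: [0.5919, 0.1788, 0.2282]
tool_rot: [3.142, 0.0, -0.214]
force: [-0.3, 0.6, -3.6]
opening: 0.647
grip_force: 38.3
time_s: 8.23
eef_pos: [0.592, 0.1789, 0.2277]
tool_rot: [-3.141, -0.0, -0.214]
force: [-1.9, -0.1, 3.7]
opening: 0.652
grip_force: 38.8
```

```bash
python3 -m handwheel '[{"tx":0,"ty":0,"tz":0,"turn":0,"hand":75},{"tx":0,"ty":0,"tz":0,"turn":0,"hand":60},{"tx":0,"ty":0,"tz":0,"turn":0,"hand":30},{"tx":0,"ty":0,"tz":0,"turn":0,"hand":0},{"tx":0,"ty":0,"tz":0,"turn":0,"hand":0},{"tx":0,"ty":0,"tz":0,"turn":0,"hand":0},{"tx":0,"ty":0,"tz":0,"turn":0,"hand":0},{"tx":0,"ty":0,"tz":0,"turn":0,"hand":0},{"tx":0,"ty":0,"tz":-0.3,"turn":0,"hand":0},{"tx":0,"ty":0,"tz":-0.7,"turn":0,"hand":0},{"tx":0,"ty":0,"tz":-0.8,"turn":0,"hand":0},{"tx":0,"ty":0,"tz":-0.8,"turn":0,"hand":0},{"tx":-0.5,"ty":0,"tz":-0.3,"turn":0,"hand":255},{"tx":-0.8,"ty":0,"tz":0,"turn":0,"hand":255},{"tx":-0.8,"ty":0,"tz":0,"turn":0,"hand":255},{"tx":-0.5,"ty":0,"tz":0,"turn":0,"hand":255},{"tx":0,"ty":0,"tz":0,"turn":0,"hand":255},{"tx":0,"ty":0,"tz":0,"turn":0,"hand":255}]' 20; python3 d.py .592 .1782 .2276
python3 - <<'E'
from h import *
for c in("top","side"):
    im=eyes.get_image(c);P,C,U=pts(im,np.ones((400,640),bool))
    hsv=cv2.cvtColor(C[:,None],cv2.COLOR_RGB2HSV)[:,0].astype(int)
    m=(abs(hsv[:,0]-112)<14)&(hsv[:,1]>120)&(P[:,2]>.07)&(P[:,2]<.11)&(np.hypot(P[:,0]-.592,P[:,1]-.178)<.05);q=P[m]
    print(c,len(q),np.median(q,0).round(4),cv2.minEnclosingCircle(q[:,:2].astype(np.float32)))
    if c=="top": cv2.imwrite("pics/placed.png",cv2.resize(im["pixels"][110:310,60:330],None,fx=2.5,fy=2.5)[:,:,::-1])
E
```

```text
time_s: 9.73
eef_pos: [0.5154, 0.1956, 0.3152]
tool_rot: [-3.141, -0.001, -0.213]
force: [0.2, 0.3, -0.1]
opening: 0.144
grip_force: 0.0
t 9.73 pos [0.5154 0.1956 0.3152] rot [-3.1412e+00 -6.0000e-04 -2.1270e-01] F [ 0.17  0.31 -0.1 ] op 0.144 grip 0.0
units tx,ty,tz: [2.62  0.028 2.921] turn 0.007
nest frame mm -143.6 0.8 Fx,Fy nest [0.1  0.34] j [ 0.31  0.45  1.91 -0.    0.77  2.09]
top 636 [0.5925 0.1768 0.094 ] ((0.5932027697563171, 0.17768777906894684), 0.026699043810367584)
side 131 [0.593  0.1692 0.0932] ((0.5945779085159302, 0.17507623136043549), 0.02878922037780285)
```

View pics/placed.png

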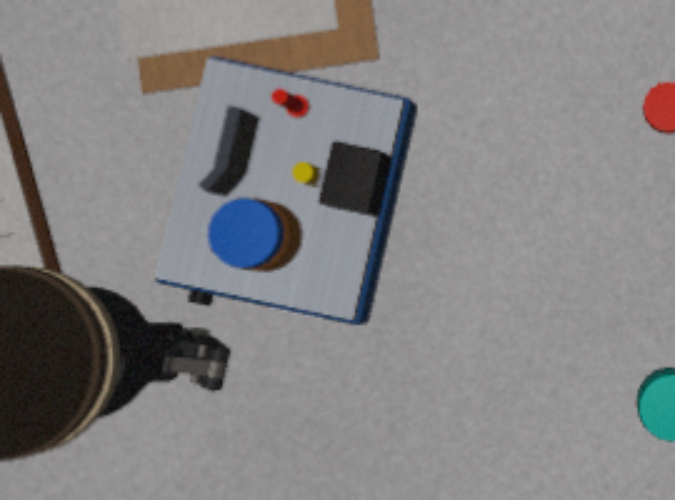

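The jar stands upright at the mouth, about (-64, -1) mm in the nest frame. I'll lower the shut fingers behind it.

```bash
python3 -m handwheel '[{"tx":0,"ty":0,"tz":0.3,"turn":0,"hand":255},{"tx":0,"ty":0,"tz":0.7,"turn":0,"hand":255},{"tx":0,"ty":0,"tz":0.8,"turn":0,"hand":255},{"tx":0,"ty":0,"tz":0.7,"turn":0,"hand":255},{"tx":0,"ty":0,"tz":0.4,"turn":0,"hand":255},{"tx":0.2,"ty":0,"tz":0.15,"turn":0,"hand":255},{"tx":0.4,"ty":0,"tz":0,"turn":0,"hand":255},{"tx":0.3,"ty":0,"tz":0,"turn":0,"hand":255},{"tx":0.1,"ty":0,"tz":0,"turn":0,"hand":255},{"tx":0,"ty":0,"tz":0,"turn":0,"hand":255},{"tx":0,"ty":0,"tz":0,"turn":0,"hand":255},{"tx":0,"ty":0,"tz":0,"turn":0,"hand":255}]' 20; python3 d.py .592 .1782 .223
```

```text
time_s: 10.83
eef_pos: [0.5449, 0.189, 0.2234]
tool_rot: [-3.141, -0.0, -0.214]
force: [-0.8, -0.0, -0.6]
opening: -0.003
grip_force: 0.0
t 10.83 pos [0.5449 0.189  0.2234] rot [-3.1414e+00 -3.0000e-04 -2.1360e-01] F [-0.79 -0.01 -0.57] op -0.003 grip 0.0
units tx,ty,tz: [1.61  0.018 0.012] turn -0.003
nest frame mm -113.3 0.6 Fx,Fy nest [-0.77 -0.17] j [0.28 0.62 1.91 0.   0.61 2.07]
```

```bash
python3 -m handwheel '[{"tx":0.08,"ty":0,"tz":0,"turn":0,"hand":255},{"tx":0.08,"ty":0,"tz":0,"turn":0,"hand":255},{"tx":0.08,"ty":0,"tz":0,"turn":0,"hand":255},{"tx":0.08,"ty":0,"tz":0,"turn":0,"hand":255},{"tx":0.08,"ty":0,"tz":0,"turn":0,"hand":255},{"tx":0.08,"ty":0,"tz":0,"turn":0,"hand":255},{"tx":0.08,"ty":0,"tz":0,"turn":0,"hand":255},{"tx":0.08,"ty":0,"tz":0,"turn":0,"hand":255},{"tx":0.08,"ty":0,"tz":0,"turn":0,"hand":255},{"tx":0.08,"ty":0,"tz":0,"turn":0,"hand":255},{"tx":0.08,"ty":0,"tz":0,"turn":0,"hand":255},{"tx":0.08,"ty":0,"tz":0,"turn":0,"hand":255},{"tx":0.08,"ty":0,"tz":0,"turn":0,"hand":255},{"tx":0.08,"ty":0,"tz":0,"turn":0,"hand":255}]'; python3 d.py .592 .1782 .223
cat > look.py <<'E'
from h import *
im=eyes.get_image("top");P,C,U=pts(im,np.ones((400,640),bool))
hsv=cv2.cvtColor(C[:,None],cv2.COLOR_RGB2HSV)[:,0].astype(int)
m=(abs(hsv[:,0]-112)<14)&(hsv[:,1]>120)&(P[:,2]>.085)&(P[:,2]<.105)&(np.hypot(P[:,0]-.64,P[:,1]-.168)<.08);q=P[m]
X=np.array([.9773,-.2117]);Y=np.array([.2117,.9773]);c,r=cv2.minEnclosingCircle(q[:,:2].astype(np.float32));d=np.array(c)-[.6555,.1644]
e=(q[:,:2]-[.6555,.1644])@np.c_[X,Y]*1e3
print("jar nest mm",(d@X*1e3).round(1),(d@Y*1e3).round(1),"r",round(r,4),"z",np.median(q[:,2]).round(4),"ext",e.min(0).round(1),e.max(0).round(1))
import sys
if len(sys.argv)>1: cv2.imwrite("pics/"+sys.argv[1],cv2.resize(im["pixels"][110:310,60:330],None,fx=2.5,fy=2.5)[:,:,::-1])
E
python3 look.py
```

```text
time_s: 12.0
eef_pos: [0.5781, 0.1818, 0.2229]
tool_rot: [-3.142, 0.0, -0.214]
force: [-3.1, 1.1, 1.3]
opening: 0.008
grip_force: 0.2
t 12.0 pos [0.5781 0.1818 0.2229] rot [-3.1416  0.     -0.2135] F [-3.1   1.08  1.34] op 0.008 grip 0.2
units tx,ty,tz: [ 0.479  0.021 -0.004] turn -0.002
nest frame mm -79.3 0.7 Fx,Fy nest [-3.25  0.4 ] j [0.25 0.65 1.84 0.   0.66 2.04]
jar nest mm -39.4 0.4 r 0.0269 z 0.0951 ext [-63.2 -26.2] [-13.7  27.2]
```

```bash
python3 -m handwheel '[{"tx":0.06,"ty":0,"tz":0,"turn":0,"hand":255},{"tx":0.06,"ty":0,"tz":0,"turn":0,"hand":255},{"tx":0.06,"ty":0,"tz":0,"turn":0,"hand":255},{"tx":0.06,"ty":0,"tz":0,"turn":0,"hand":255},{"tx":0.06,"ty":0,"tz":0,"turn":0,"hand":255},{"tx":0.06,"ty":0,"tz":0,"turn":0,"hand":255},{"tx":0.06,"ty":0,"tz":0,"turn":0,"hand":255},{"tx":0.06,"ty":0,"tz":0,"turn":0,"hand":255}]'; python3 d.py .592 .1782 .223;python3 look.py
python3 -m handwheel '[{"tx":0.06,"ty":0,"tz":0,"turn":0,"hand":255},{"tx":0.06,"ty":0,"tz":0,"turn":0,"hand":255},{"tx":0.06,"ty":0,"tz":0,"turn":0,"hand":255},{"tx":0.06,"ty":0,"tz":0,"turn":0,"hand":255},{"tx":0.06,"ty":0,"tz":0,"turn":0,"hand":255},{"tx":0.06,"ty":0,"tz":0,"turn":0,"hand":255}]'; python3 d.py .592 .1782 .223;python3 look.py
```

```text
time_s: 12.72
eef_pos: [0.5917, 0.179, 0.2228]
tool_rot: [3.141, 0.001, -0.214]
force: [-5.0, 2.7, 1.6]
opening: -0.002
grip_force: 0.6
t 12.72 pos [0.5917 0.179  0.2228] rot [ 3.1415e+00  8.0000e-04 -2.1350e-01] F [-5.    2.74  1.63] op -0.002 grip 0.6
units tx,ty,tz: [ 0.014  0.023 -0.005] turn -0.002
nest frame mm -65.4 0.7 Fx,Fy nest [-5.46  1.62] j [0.24 0.66 1.81 0.   0.67 2.03]
jar nest mm -25.8 0.4 r 0.0271 z 0.095 ext [-49. -26.] [-0.3 27.2]
time_s: 13.27
eef_pos: [0.6022, 0.1767, 0.2228]
tool_rot: [3.141, 0.001, -0.213]
force: [-6.3, 2.5, 2.9]
opening: -0.004
grip_force: 0.6
t 13.27 pos [0.6022 0.1767 0.2228] rot [ 3.1413e+00  1.1000e-03 -2.1340e-01] F [-6.26  2.55  2.87] op -0.004 grip 0.6
units tx,ty,tz: [-0.343  0.021 -0.006] turn -0.001
nest frame mm -54.7 0.7 Fx,Fy nest [-6.66  1.16] j [0.24 0.67 1.79 0.   0.69 2.02]
jar nest mm -15.2 0.6 r 0.0272 z 0.095 ext [-38.  -25.5] [10.5 27.6]
```

```bash
python3 -m handwheel '[{"tx":0.05,"ty":0,"tz":0,"turn":0,"hand":255},{"tx":0.05,"ty":0,"tz":0,"turn":0,"hand":255},{"tx":0.05,"ty":0,"tz":0,"turn":0,"hand":255},{"tx":0.05,"ty":0,"tz":0,"turn":0,"hand":255},{"tx":0.05,"ty":0,"tz":0,"turn":0,"hand":255},{"tx":0.05,"ty":0,"tz":0,"turn":0,"hand":255},{"tx":0.05,"ty":0,"tz":0,"turn":0,"hand":255},{"tx":0.05,"ty":0,"tz":0,"turn":0,"hand":255}]'; python3 d.py .592 .1782 .223;python3 look.py
python3 -m handwheel '[{"tx":0.03,"ty":0,"tz":0,"turn":0,"hand":255},{"tx":0.03,"ty":0,"tz":0,"turn":0,"hand":255},{"tx":0.03,"ty":0,"tz":0,"turn":0,"hand":255},{"tx":0,"ty":0,"tz":0,"turn":0,"hand":255}]'; python3 d.py .592 .1782 .223;python3 look.py
```

```text
time_s: 13.98
eef_pos: [0.6141, 0.1741, 0.2229]
tool_rot: [3.141, 0.001, -0.213]
force: [-4.7, 1.8, 1.3]
opening: 0.002
grip_force: 0.6
t 13.98 pos [0.6141 0.1741 0.2229] rot [ 3.1415e+00  6.0000e-04 -2.1340e-01] F [-4.7   1.78  1.28] op 0.002 grip 0.6
units tx,ty,tz: [-0.748  0.022 -0.004] turn -0.001
nest frame mm -42.5 0.7 Fx,Fy nest [-4.97  0.75] j [0.23 0.68 1.76 0.   0.7  2.01]
jar nest mm -2.2 1.0 r 0.0272 z 0.0949 ext [-26.3 -26. ] [22.6 27.6]
time_s: 14.37
eef_pos: [0.617, 0.1734, 0.2229]
tool_rot: [-3.142, -0.0, -0.214]
force: [-3.2, 1.0, 1.0]
opening: 0.001
grip_force: 0.6
t 14.37 pos [0.617  0.1734 0.2229] rot [-3.1416e+00 -1.0000e-04 -2.1350e-01] F [-3.21  0.97  0.96] op 0.001 grip 0.6
units tx,ty,tz: [-0.849  0.02  -0.004] turn -0.003
nest frame mm -39.5 0.6 Fx,Fy nest [-3.34  0.27] j [ 0.23  0.68  1.75 -0.    0.71  2.01]
jar nest mm 0.1 1.0 r 0.027 z 0.0949 ext [-22.2 -25.2] [25.6 27.8]
```

```bash
python3 -m handwheel '[{"tx":0.02,"ty":0,"tz":0,"turn":0,"hand":255},{"tx":0.02,"ty":0,"tz":0,"turn":0,"hand":255},{"tx":0.02,"ty":0,"tz":0,"turn":0,"hand":255},{"tx":0,"ty":0,"tz":0,"turn":0,"hand":255}]'; python3 -m handwheel '[{"tx":0.02,"ty":0,"tz":0,"turn":0,"hand":255},{"tx":0.02,"ty":0,"tz":0,"turn":0,"hand":255},{"tx":0.02,"ty":0,"tz":0,"turn":0,"hand":255},{"tx":0,"ty":0,"tz":0,"turn":0,"hand":255}]';python3 d.py .592 .1782 .223;python3 -m handwheel '[{"tx":0.02,"ty":0,"tz":0,"turn":0,"hand":255},{"tx":0.02,"ty":0,"tz":0,"turn":0,"hand":255},{"tx":0,"ty":0,"tz":0,"turn":0,"hand":255},{"tx":0,"ty":0,"tz":0,"turn":0,"hand":255}]';python3 d.py .592 .1782 .223; python3 look.py a.png
```

```text
time_s: 14.75
eef_pos: [0.6187, 0.173, 0.2229]
tool_rot: [-3.142, -0.0, -0.214]
force: [-3.4, 1.8, 1.2]
opening: -0.001
grip_force: 0.6
time_s: 15.08
eef_pos: [0.6205, 0.1726, 0.2229]
tool_rot: [-3.142, -0.0, -0.214]
force: [-3.8, 1.0, 2.0]
opening: -0.002
grip_force: 0.5
t 15.08 pos [0.6205 0.1726 0.2229] rot [-3.1416e+00 -2.0000e-04 -2.1350e-01] F [-3.77  1.    1.95] op -0.002 grip 0.5
units tx,ty,tz: [-0.969  0.02  -0.003] turn -0.002
nest frame mm -35.9 0.6 Fx,Fy nest [-3.89  0.18] j [ 0.22  0.69  1.75 -0.    0.71  2.01]
time_s: 15.42
eef_pos: [0.6217, 0.1724, 0.2229]
tool_rot: [-3.142, -0.0, -0.214]
force: [-2.5, 0.9, -0.2]
opening: 0.001
grip_force: 0.3
t 15.42 pos [0.6217 0.1724 0.2229] rot [-3.1415e+00 -2.0000e-04 -2.1350e-01] F [-2.54  0.92 -0.17] op 0.001 grip 0.3
units tx,ty,tz: [-1.007  0.021 -0.003] turn -0.003
nest frame mm -34.8 0.7 Fx,Fy nest [-2.68  0.36] j [ 0.22  0.69  1.74 -0.    0.71  2.01]
jar nest mm 5.8 0.6 r 0.0272 z 0.0949 ext [-18.2 -25.8] [30.6 27.5]
```

View pics/a.png

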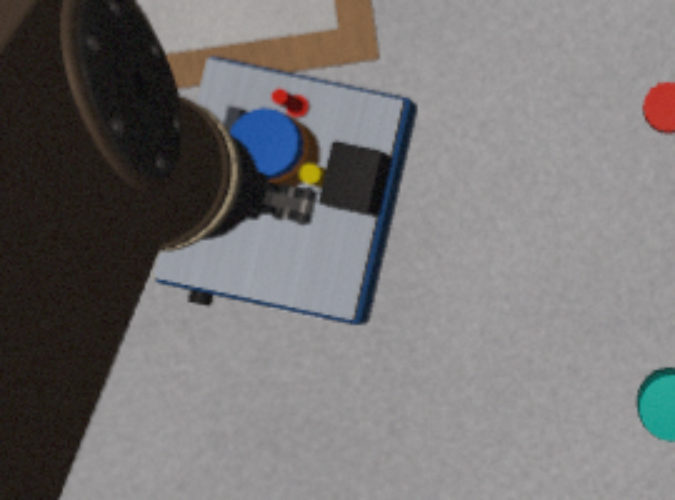

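The jar (lid at crop 266,142) is past the keeper (310,173), between it and the fence, with a few mm left to the red stop. I'll feel onward in sub-millimetre steps.

```bash
python3 -m handwheel '[{"tx":0.02,"ty":0,"tz":0,"turn":0,"hand":255},{"tx":0.02,"ty":0,"tz":0,"turn":0,"hand":255},{"tx":0,"ty":0,"tz":0,"turn":0,"hand":255},{"tx":0,"ty":0,"tz":0,"turn":0,"hand":255}]' | sed -n '2p;4p'; python3 -m handwheel '[{"tx":0.02,"ty":0,"tz":0,"turn":0,"hand":255},{"tx":0,"ty":0,"tz":0,"turn":0,"hand":255},{"tx":0,"ty":0,"tz":0,"turn":0,"hand":255}]' | sed -n '2p;4p'; python3 -m handwheel '[{"tx":0.02,"ty":0,"tz":0,"turn":0,"hand":255},{"tx":0,"ty":0,"tz":0,"turn":0,"hand":255},{"tx":0,"ty":0,"tz":0,"turn":0,"hand":255}]' | sed -n '2p;4p'
```

```text
eef_pos: [0.6228, 0.1721, 0.2229]
force: [-2.3, 1.5, 0.4]
eef_pos: [0.6233, 0.172, 0.2229]
force: [-3.1, 0.9, 0.1]
eef_pos: [0.624, 0.1719, 0.2229]
force: [-2.2, 1.0, 0.4]
```

```bash
python3 -m handwheel '[{"tx":0.02,"ty":0,"tz":0,"turn":0,"hand":255},{"tx":0,"ty":0,"tz":0,"turn":0,"hand":255},{"tx":0,"ty":0,"tz":0,"turn":0,"hand":255}]' | sed -n '2p;4p'; python3 d.py .592 .1782 .223;python3 look.py
```

```text
eef_pos: [0.6245, 0.1718, 0.2229]
force: [-2.6, 0.8, 0.7]
t 16.55 pos [0.6245 0.1718 0.2229] rot [-3.1415e+00 -1.0000e-04 -2.1350e-01] F [-2.56  0.84  0.7 ] op 0.0 grip 0.3
units tx,ty,tz: [-1.106  0.02  -0.003] turn -0.002
nest frame mm -31.8 0.6 Fx,Fy nest [-2.68  0.28] j [ 0.22  0.69  1.74 -0.    0.72  2.01]
jar nest mm 8.9 0.6 r 0.0274 z 0.095 ext [-16.2 -26. ] [33.4 27.4]
```

```bash
python3 -m handwheel '[{"tx":0.015,"ty":0,"tz":0,"turn":0,"hand":255},{"tx":0,"ty":0,"tz":0,"turn":0,"hand":255},{"tx":0,"ty":0,"tz":0,"turn":0,"hand":255}]' | sed -n '2p;4p'; python3 -m handwheel '[{"tx":0.015,"ty":0,"tz":0,"turn":0,"hand":255},{"tx":0,"ty":0,"tz":0,"turn":0,"hand":255},{"tx":0,"ty":0,"tz":0,"turn":0,"hand":255}]' | sed -n '2p;4p'
```

```text
eef_pos: [0.6249, 0.1717, 0.2229]
force: [-2.9, 1.2, 0.8]
eef_pos: [0.6254, 0.1716, 0.2229]
force: [-1.8, 1.8, 0.6]
```

```bash
python3 -m handwheel '[{"tx":0.015,"ty":0,"tz":0,"turn":0,"hand":255},{"tx":0,"ty":0,"tz":0,"turn":0,"hand":255},{"tx":0,"ty":0,"tz":0,"turn":0,"hand":255}]' | sed -n '2p;4p'; python3 d.py .592 .1782 .223;python3 look.py
```

```text
eef_pos: [0.6258, 0.1715, 0.2229]
force: [-3.4, 0.3, 0.6]
t 17.35 pos [0.6258 0.1715 0.2229] rot [-3.1415e+00 -1.0000e-04 -2.1350e-01] F [-3.42  0.25  0.64] op 0.004 grip 0.3
units tx,ty,tz: [-1.149  0.02  -0.003] turn -0.003
nest frame mm -30.5 0.6 Fx,Fy nest [-3.39 -0.48] j [0.22 0.69 1.73 0.   0.72 2.01]
jar nest mm 9.4 0.7 r 0.0269 z 0.0949 ext [-14.4 -25.8] [34.9 27.4]
```

```bash
python3 -m handwheel '[{"tx":0.015,"ty":0,"tz":0,"turn":0,"hand":255},{"tx":0,"ty":0,"tz":0,"turn":0,"hand":255},{"tx":0,"ty":0,"tz":0,"turn":0,"hand":255}]' | sed -n '2p;4p'; python3 d.py .592 .1782 .223
```

```text
eef_pos: [0.6262, 0.1714, 0.2229]
force: [-4.1, 1.8, 0.5]
t 17.65 pos [0.6262 0.1714 0.2229] rot [ 3.1415e+00  2.0000e-04 -2.1350e-01] F [-4.08  1.79  0.5 ] op -0.001 grip 0.4
units tx,ty,tz: [-1.161  0.02  -0.004] turn -0.002
nest frame mm -30.2 0.6 Fx,Fy nest [-4.37  0.89] j [0.22 0.69 1.73 0.   0.72 2.  ]
```

```bash
python3 -m handwheel '[{"tx":0.015,"ty":0,"tz":0,"turn":0,"hand":255},{"tx":0,"ty":0,"tz":0,"turn":0,"hand":255},{"tx":0,"ty":0,"tz":0,"turn":0,"hand":255}]' | sed -n '2p;4p'; python3 d.py .592 .1782 .223
```

```text
eef_pos: [0.6264, 0.1713, 0.2228]
force: [-5.1, 3.5, 1.5]
t 17.9 pos [0.6264 0.1713 0.2228] rot [ 3.1414e+00  8.0000e-04 -2.1350e-01] F [-5.15  3.47  1.51] op -0.002 grip 0.4
units tx,ty,tz: [-1.169  0.019 -0.008] turn -0.002
nest frame mm -29.9 0.6 Fx,Fy nest [-5.76  2.3 ] j [0.22 0.69 1.73 0.   0.72 2.  ]
```

```bash
python3 -m handwheel '[{"tx":0.015,"ty":0,"tz":0,"turn":0,"hand":255},{"tx":0,"ty":0,"tz":0,"turn":0,"hand":255},{"tx":0,"ty":0,"tz":0,"turn":0,"hand":255}]' >/dev/null; python3 d.py .592 .1782 .223|sed -n '1p;3p'
```

```text
t 18.15 pos [0.6266 0.1713 0.2227] rot [ 3.1412e+00  1.3000e-03 -2.1350e-01] F [-7.42  2.72  1.39] op -0.006 grip 0.4
nest frame mm -29.7 0.6 Fx,Fy nest [-7.83  1.09] j [0.22 0.69 1.73 0.   0.72 2.  ]
```

```bash
python3 -m handwheel '[{"tx":0.015,"ty":0,"tz":0,"turn":0,"hand":255},{"tx":0,"ty":0,"tz":0,"turn":0,"hand":255},{"tx":0,"ty":0,"tz":0,"turn":0,"hand":255}]' >/dev/null; python3 d.py .592 .1782 .223|sed -n '1p;3p'; python3 look.py
```

```text
t 18.4 pos [0.6268 0.1712 0.2227] rot [ 3.141e+00  2.000e-03 -2.134e-01] F [-8.28  2.73  2.77] op 0.003 grip 0.4
nest frame mm -29.5 0.6 Fx,Fy nest [-8.67  0.91] j [0.22 0.69 1.73 0.   0.72 2.  ]
jar nest mm 9.3 0.5 r 0.0269 z 0.0949 ext [-14.3 -26.1] [35.4 25.8]
```

Clear contact: the force climbs about 1.5 N per step while the jar stays put. One more step, then hold for over a second.

```bash
python3 -m handwheel '[{"tx":0.02,"ty":0,"tz":0,"turn":0,"hand":255},{"tx":0,"ty":0,"tz":0,"turn":0,"hand":255},{"tx":0,"ty":0,"tz":0,"turn":0,"hand":255},{"tx":0,"ty":0,"tz":0,"turn":0,"hand":255}]' >/dev/null; python3 d.py .592 .1782 .223|sed -n '1p;3p'; python3 -m handwheel '[{"tx":0,"ty":0,"tz":0,"turn":0,"hand":255},{"tx":0,"ty":0,"tz":0,"turn":0,"hand":255},{"tx":0,"ty":0,"tz":0,"turn":0,"hand":255},{"tx":0,"ty":0,"tz":0,"turn":0,"hand":255},{"tx":0,"ty":0,"tz":0,"turn":0,"hand":255},{"tx":0,"ty":0,"tz":0,"turn":0,"hand":255},{"tx":0,"ty":0,"tz":0,"turn":0,"hand":255},{"tx":0,"ty":0,"tz":0,"turn":0,"hand":255},{"tx":0,"ty":0,"tz":0,"turn":0,"hand":255},{"tx":0,"ty":0,"tz":0,"turn":0,"hand":255},{"tx":0,"ty":0,"tz":0,"turn":0,"hand":255},{"tx":0,"ty":0,"tz":0,"turn":0,"hand":255},{"tx":0,"ty":0,"tz":0,"turn":0,"hand":255}]' >/dev/null; python3 d.py .592 .1782 .223|sed -n '1p;3p'; python3 look.py
```

```text
t 18.78 pos [0.627  0.1712 0.2226] rot [ 3.1408e+00  2.7000e-03 -2.1340e-01] F [-10.38   4.07   3.34] op -0.002 grip 0.2
nest frame mm -29.2 0.6 Fx,Fy nest [-11.     1.78] j [0.22 0.69 1.73 0.   0.72 2.  ]
t 19.87 pos [0.6271 0.1711 0.2226] rot [ 3.1408e+00  2.6000e-03 -2.1340e-01] F [-12.33   4.31   3.85] op -0.003 grip 0.2
nest frame mm -29.2 0.6 Fx,Fy nest [-12.96   1.6 ] j [0.22 0.69 1.73 0.   0.72 2.  ]
jar nest mm 11.5 0.0 r 0.027 z 0.0948 ext [-12.6 -26.7] [35.4 26.4]
```

Held 1.3 s at about 11 to 13 N of push, less roughly 3 N friction. Backing off straight, then up.

```bash
python3 -m handwheel '[{"tx":-0.05,"ty":0,"tz":0,"turn":0,"hand":255},{"tx":-0.1,"ty":0,"tz":0,"turn":0,"hand":255},{"tx":-0.3,"ty":0,"tz":0,"turn":0,"hand":255},{"tx":-0.6,"ty":0,"tz":0,"turn":0,"hand":255},{"tx":-0.8,"ty":0,"tz":0,"turn":0,"hand":255},{"tx":-0.8,"ty":0,"tz":0,"turn":0,"hand":255},{"tx":-0.4,"ty":0,"tz":-0.5,"turn":0,"hand":255},{"tx":-0.3,"ty":0,"tz":-0.8,"turn":0,"hand":255},{"tx":-0.2,"ty":0,"tz":-0.8,"turn":0,"hand":255},{"tx":0,"ty":0,"tz":-0.5,"turn":0,"hand":255},{"tx":0,"ty":0,"tz":0,"turn":0,"hand":255},{"tx":0,"ty":0,"tz":0,"turn":0,"hand":255},{"tx":0,"ty":0,"tz":0,"turn":0,"hand":255}]'; python3 look.py end.png
```

```text
time_s: 21.0
eef_pos: [0.5238, 0.1935, 0.3005]
tool_rot: [3.142, -0.0, -0.214]
force: [0.3, 0.6, 0.6]
opening: -0.002
grip_force: 0.0
jar nest mm 8.8 0.8 r 0.027 z 0.0942 ext [-16.7 -26.1] [34.4 27.4]
```

View pics/end.png

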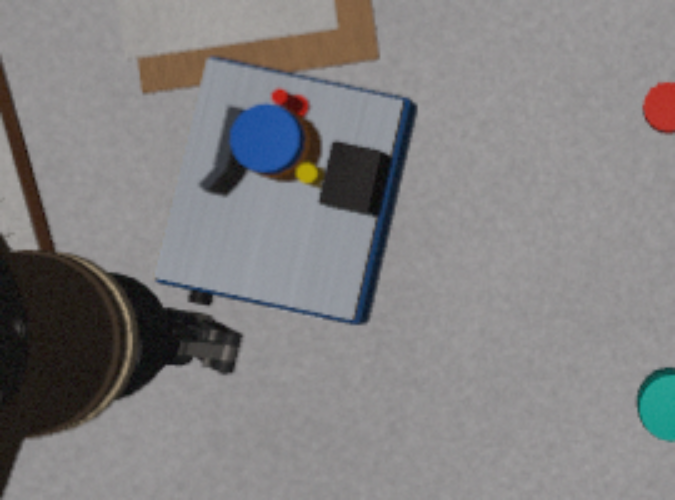

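```bash
for i in 1 2 3 4 5 6; do python3 look.py; done
```

```text
jar nest mm 8.5 0.7 r 0.027 z 0.0941 ext [-16.8 -25.7] [34.1 26.8]
jar nest mm 8.6 1.0 r 0.0273 z 0.0942 ext [-16.8 -25.6] [34.4 27.4]
jar nest mm 8.2 0.9 r 0.0273 z 0.094 ext [-16.8 -25.7] [34.3 27.4]
jar nest mm 8.9 1.0 r 0.0272 z 0.0941 ext [-16.5 -26.1] [34.6 27.7]
jar nest mm 9.0 0.7 r 0.0271 z 0.0941 ext [-16.7 -25.4] [34.3 27.6]
jar nest mm 8.6 0.9 r 0.0272 z 0.0942 ext [-16.8 -25.2] [34.4 27.7]
```

The final picture shows the jar (lid at crop 266,138) at the stop (290,101), between the fence and the yellow keeper (307,173), with the gripper clear. Its x of 8.7 mm matches the contact position within 1 mm.

```bash
python3 -c "
from station import manip
print(manip.close_job())"
```

```text
the job is handed in; nothing more can be done
None
```

The blue-lidded jar was placed at the mouth, nudged past the keeper and pressed against the stop at an estimated 8–10 N for over a second; it was left upright and untouched, within about 1 mm of the stop by camera, and the job is handed in (no verdict was returned).

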